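# Set two toppled paint tubs back upright by pushing

### The arm

A 7-joint arm with a two-finger parallel gripper is mounted at the origin on the work surface; the furniture and walls round the work are solid. World frame = base frame: x ahead of the robot, y to its left, z up, the work surface at z = 0. Lengths are in m, angles in degrees, forces in N, time in s.
With the tool pointing down it reaches from about 0.35 to 0.9 m from the base axis. Payload 8.1 kg.
Tool frame: the origin (TCP) lies at the very end of the fingers, on their centre line; the grasp point (between the pads) lies bot.hold_point_z behind it (bot.hold_point_z is the distance from the TCP to the grasp point, in m); z points along the fingers, y is the line along which they close (so a half turn about z gives the same grasp; the last joint's range is limited). The gripper opens to 85 mm and grips with 20 to 120 N. Pads are 22 mm wide; open, the fingers measure 114 mm over their backs; the gripper's body (76 mm by 85 mm) begins 54 mm behind the grasp point. The pads swing forward as they close: fully open they stand 13 mm farther back than shut.
Start: joints at [-81.967, 24.895, 1.432, 90.138, -0.665, 64.973, -4.303], TCP at [0.15, 0.607, 0.231] pointing down, gripper open.
Joint ranges: [-149.89, 149.89], [-25.12, 119.58], [-72.63, 75.52], [4.76, 147.25], [-75.54, 255.54], [6.69, 114.76], [-157.13, 157.13]. Speed limits (degrees/s): [127.2, 127.2, 172.46, 172.46, 180, 180, 180].

### API

Orientations are given as [roll, pitch, yaw] about the fixed x, y, z axes, in that order (R = Rz(yaw) Ry(pitch) Rx(roll)).
In Python, from cell import bot, eyes gives the robot as it stands. Calls block until the motion is done:
- bot.reach(position, orientation): joint-space move of the TCP to a pose.
- bot.movel(position, orientation=None, speed=0.15): straight line of the TCP; orientation=None keeps the orientation; speed is the mean speed in m/s.
- bot.move_joints(angles): joint-space move.
- bot.command_gripper(opening, strength=None): finger opening in m; strength is the grip in N (None keeps the last); returns when the fingers have stopped.
- bot.wait(seconds).
- bot.ik(position, orientation): joint angles nearest the present ones, or None.
- bot.observe(): the state.
- eyes.read_camera(name): name is "side" or "top"; returns the picture (400x640x3 uint8, blue, green, red); there is no depth.
- eyes.camera_info(name): a dict with "K" (3x3 intrinsics, pixels), "xyz" and "rotation" of the camera in the world. Camera axes: x right, y down, z forward; pixel columns grow to the right and rows downward; lengths in m; the calibration is good to about 2 mm. A picture is of the moment at which its call begins. camera_info takes no time and is no camera call.
A pose or a line that the arm cannot do raises bot.IKError and nothing moves.
- bot.hand_in(): hands the job in; it is judged then, once.
Trained networks look in the newest picture that a camera, given by its name, has taken for a name from the list of things; names that differ only in an ending like _2 or _b are one class to them, and where a whole thing is asked for, a point or a joint stands for the part that bears it (a point fixed in the world has none). Each returns a list of dicts, best first, with "confidence" (0 to 1); they miss things now and then, are a little off and sometimes report something else, mostly with a low value. They report only what shows in the picture. A call takes as long as a camera call.
- eyes.masks_of(camera, label): "region" (400x640 bool, what is visible of it) and "at" ([column, row] in pixels, amid what is visible of it).
The state is a dict: "clock": time; "q": joint angles; "qd": joint speeds; "joint_torque": joint torques, N m; "tool_pos": TCP position; "eef_rot": TCP orientation; "force": force on the tool from outside, world axes, zero at the start; "wrist_torque": the same for the moment, N m; "opening": finger opening in m; "grasp_force": force on a finger pad.
Only numpy, scipy, OpenCV 4.12 (cv2) and the standard library are available. Lean on these libraries where they do the work, as an engineer would, in place of code of your own. Each camera call takes 0.05 s, during which the arm holds its last target. There are 200 camera calls.

### The job

The red and the yellow paint tub have been knocked onto their ends on the table. Push each of them over with the fingertips so that it stands upright on its base again, lid up, close to where it lies now; do not pick the tubs up, and leave the other things on the table undisturbed.

Things in the scene. Friction and masses are not known exactly. Their poses are not given: they have to be found in the camera images.
- tub_red: Loose red paint tub, paler fixed lid, 0.12 kg, 72 (x) x 57 (y) x 38 (z) mm; base 55 x 39. Origin: centre of its flat base, z axis towards the lid; lid top at z = 37.5, rim y -28 to +24. Starts on its short +x end, z axis near level (16 deg up) and anywhere between right (-y), ahead (+x) and left (+y); origin 27 mm, highest rim 70 mm above the table.
- tub_red_heel (a point): Middle of the red tub's base edge at its +x end, 27.7 mm from the base centre. The tub rests on this edge and on the lid rim, and turns about this edge when pushed on the upper part of its lid, away from the lid: after some 22 deg it falls onto its base by itself. The edge should stay on the table throughout.
- tub_yellow: Loose yellow paint tub, paler fixed lid, 0.12 kg, 72 (x) x 57 (y) x 38 (z) mm; base 55 x 39. Origin: centre of its flat base, z axis towards the lid; lid top at z = 37.5, rim y -28 to +24. Starts on its short +x end, z axis near level (16 deg up) and anywhere between right (-y), ahead (+x) and left (+y); origin 27 mm, highest rim 70 mm above the table.
- tub_yellow_heel (a point): Middle of the yellow tub's base edge at its +x end, 27.7 mm from the base centre. The tub rests on this edge and on the lid rim, and turns about this edge when pushed on the upper part of its lid, away from the lid: after some 22 deg it falls onto its base by itself. The edge should stay on the table throughout.
- tub_cream: Round cream paint tub with lid, standing upright, 80 x 86 mm and 37 high; loose bystander, to be left alone. Origin: centre of its underside.
- jar_green: Lidded wooden jar painted green and red, upright, 55 mm across and 47 high; loose bystander, to be left alone. Origin: centre of its underside.
- jar_bare_1: Lidded jar of bare wood, upright, 67 mm across and 58 high; loose bystander, to be left alone. Origin: centre of its underside.
- spin_top_1: Blue spinning top glued on a wooden ring, spindle up, 43 mm across and 54 high; loose bystander, to be left alone. Origin: centre of its underside.
- sanding_block: Wooden sanding block with a red underside, lying flat, 48 x 88 x 30 mm; loose bystander, to be left alone. Origin: centre of its underside.
- tape_roll: Roll of masking tape lying flat, 86 mm across and 24 high; loose bystander, to be left alone. Origin: centre of its underside.
- pine_shelf: Fixed wooden bridge shelf between the two tubs: a board 102 mm wide and 370 long running away from the robot, its top 157 mm above the table, with an end board at its far end 295 mm high and paint brushes on top before it. Origin: on the table under its middle; its length is its y axis (far end +y). A wall shelf hangs 0.8 m above the table at the right edge.

How it is judged:
By the outcome, as a careful person would: the job done as asked, in the order asked, and still so for the second after the job is handed in, with the robot touching nothing.
It also fails if it takes over 42 s, if anything falls off the work surface, if the arm or the gripper's body presses on something with over 40 N, if the wrist force passes 120 N, or if a joint passes its speed limit or range.

## Working session

There is one attempt and no reset: what is moved stays moved. The work goes in short steps, each a Python script; the robot and the scene stay as the last script left them, time stands still between calls to the robot, and variables do not carry over. Pictures are saved under pics/ and viewed, at most 10 in all, crops included, and the job is handed in when it is done.

```bash
mkdir -p pics; ls; python3 - <<'E'
from cell import bot, eyes
import cv2,numpy as np
for c in("side","top"):
    im=eyes.read_camera(c); cv2.imwrite(f"pics/{c}0.png",im)
    i=eyes.camera_info(c); print(c,{k:np.round(v,4).tolist() for k,v in i.items() if k in("K","xyz","rotation")})
    for l in("tub_red","tub_yellow","tub_red_heel","tub_yellow_heel","pine_shelf","tub_cream","jar_green","jar_bare_1","spin_top_1","sanding_block","tape_roll"):
        print(l,[(round(float(m["confidence"]),2),np.round(m["at"]).tolist(),int(m["region"].sum())) for m in eyes.masks_of(c,l)[:3]])
o=bot.observe();print(o["clock"],o["tool_pos"],o["eef_rot"],bot.hold_point_z)
E
```

```text
cell.py
pics
side {'K': [[419.5749, 0.0, 321.493], [0.0, 419.5749, 198.5898], [0.0, 0.0, 1.0]], 'xyz': [1.1441, 0.1394, 0.8293], 'rotation': [-135.6387, -0.7392, 102.1373]}
tub_red [(0.6, [446.0, 272.0], 493)]
tub_yellow [(0.76, [237.0, 193.0], 450)]
tub_red_heel [(0.61, [447.0, 271.0], 463)]
tub_yellow_heel [(0.82, [239.0, 189.0], 419)]
pine_shelf [(0.51, [442.0, 228.0], 234)]
tub_cream [(0.62, [296.0, 220.0], 698)]
jar_green [(0.93, [294.0, 244.0], 346)]
jar_bare_1 [(0.59, [230.0, 151.0], 383)]
spin_top_1 [(0.79, [441.0, 227.0], 229)]
sanding_block [(0.92, [298.0, 199.0], 460)]
tape_roll [(0.58, [421.0, 194.0], 475)]
top {'K': [[478.6097, 0.0, 321.1022], [0.0, 478.6097, 205.0802], [0.0, 0.0, 1.0]], 'xyz': [0.2915, 0.0027, 1.2422], 'rotation': [-174.3679, -0.5596, -89.3473]}
tub_red [(0.56, [195.0, 156.0], 315)]
tub_yellow [(0.76, [414.0, 208.0], 417), (0.52, [350.0, 226.0], 662)]
tub_red_heel [(0.66, [439.0, 274.0], 547), (0.5, [191.0, 152.0], 322)]
tub_yellow_heel []
pine_shelf []
tub_cream [(0.72, [341.0, 184.0], 795)]
jar_green [(0.56, [340.0, 160.0], 360)]
jar_bare_1 [(0.7, [197.0, 156.0], 307), (0.68, [442.0, 272.0], 599)]
spin_top_1 [(0.65, [199.0, 208.0], 215)]
sanding_block [(0.75, [352.0, 225.0], 660)]
tape_roll [(0.75, [235.0, 255.0], 758)]
1.2 [0.15029383 0.60667225 0.2313231 ] [1.79997396e+02 2.27009949e-04 1.66082193e+02] 0.0187
```

View pics/side0.png

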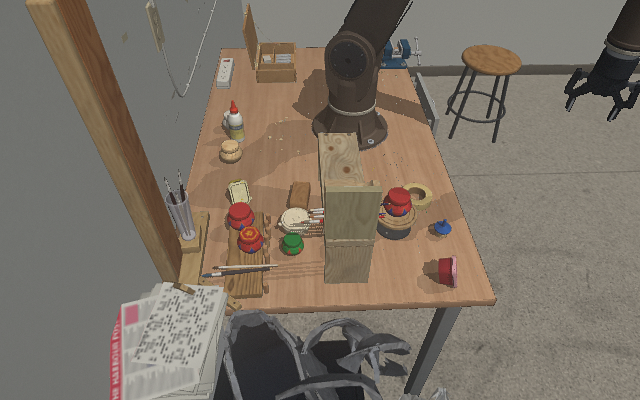

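View pics/top0.png

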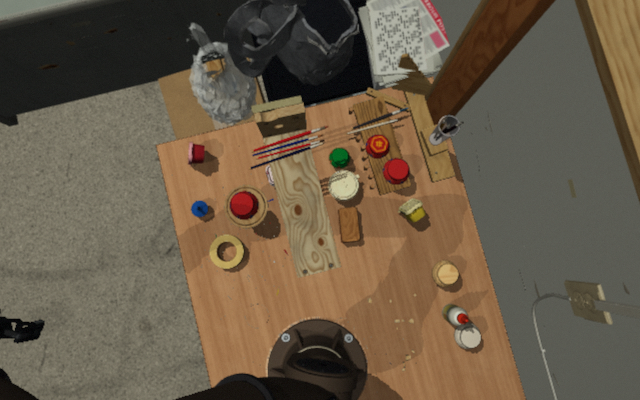

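The red tub shows at side (446,271) and top (195,154). The yellow tub is at side (238,191) and top (413,209), with the shelf between them. I'll zoom in on both and project candidate models.

```bash
cat > h.py <<'E'
from cell import bot, eyes
import cv2,numpy as np
from scipy.spatial.transform import Rotation as Rn
def cam(c):
    i=eyes.camera_info(c); return np.array(i["K"]),np.array(i["xyz"]),Rn.from_euler("xyz",i["rotation"],degrees=True).as_matrix()
def proj(c,P):
    K,x,R=cam(c); p=(np.atleast_2d(P)-x)@R@K.T; return p[:,:2]/p[:,2:]
def ray(c,uv):
    K,x,R=cam(c); d=R@np.linalg.solve(K,[uv[0],uv[1],1]); return x,d/np.linalg.norm(d)
def onz(c,uv,z):
    x,d=ray(c,uv); return x+d*(z-x[2])/d[2]
def tri(u1,u2):
    a,d=ray("side",u1); b,e=ray("top",u2)
    s=np.linalg.lstsq(np.c_[d,-e],b-a,rcond=None)[0]; p,q=a+s[0]*d,b+s[1]*e
    return (p+q)/2,np.linalg.norm(p-q)
E
python3 - <<'E'
from h import *
print("red",tri((446,272),(195,155)),"yel",tri((238,191),(414,208)))
S=cv2.imread("pics/side0.png");T=cv2.imread("pics/top0.png")
f=lambda im,u,v:cv2.resize(im[v-19:v+18,u-25:u+25],(400,296),interpolation=cv2.INTER_CUBIC)
cv2.imwrite("pics/m.png",np.vstack([np.hstack([f(S,446,272),f(T,197,154)]),np.hstack([f(S,238,191),f(T,413,209)])]))
E
```

```text
red (array([0.53773059, 0.31627087, 0.02270473]), np.float64(0.005252730233700097)) yel (array([ 0.40539627, -0.24089135,  0.03579178]), np.float64(0.005185349561230321))
```

View pics/m.png

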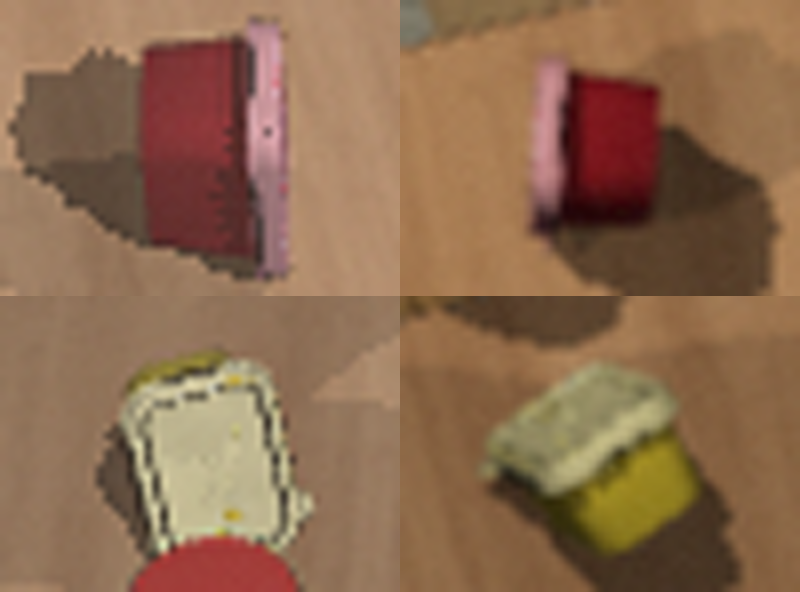

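The crops show the red lid facing image-right in the side view (robot's left, +y). The yellow lid faces the side camera and up-left in the top view (+x, a little +y). I'll fit the known shape (x, y, yaw) to the masks in both views.

```bash
cat >> h.py <<'E'
def box(hx,y0,y1,z):return [(sx*hx,y,z) for sx in(-1,1) for y in(y0,y1)]
BODY=np.array(box(.0277,-.0195,.0195,0)+box(.0325,-.025,.0225,.031)); LID=np.array(box(.036,-.028,.024,.030)+box(.036,-.028,.024,.0375))
def pose(p,tilt=16):
    x,y,a=p; c,s=np.cos(np.radians(tilt)),np.sin(np.radians(tilt)); u=np.array([np.cos(a),np.sin(a),0]); k=np.array([0,0,1.])
    z=u*c+k*s; xx=u*s-k*c; R=np.c_[xx,np.cross(z,xx),z]; return R,np.array([x,y,.0277*c])
def sil(c,p,sc=4,parts=(BODY,LID)):
    R,o=pose(p); m=np.zeros((400*sc,640*sc),np.uint8)
    for q in parts: cv2.fillConvexPoly(m,cv2.convexHull(((proj(c,q@R.T+o)+.5)*sc).round().astype(np.int32)),1)
    return cv2.resize(m.astype(np.float32),(640,400),interpolation=cv2.INTER_AREA)
E
cat > fit.py <<'E'
from h import *
from scipy.optimize import minimize
vis={}
for l,p0,rs in(("tub_red",(.538,.31),1.5),("tub_yellow",(.40,-.245),.5)):
    M={}
    for c in("side","top"):
        im=eyes.read_camera(c); ms=eyes.masks_of(c,l); e=proj(c,[*p0,.035])[0]
        m=min(ms,key=lambda m:np.hypot(*(np.array(m["at"])-e))); r=m["region"].astype(np.float32)
        hsv=cv2.cvtColor(im,cv2.COLOR_BGR2HSV)
        w=np.ones((400,640),np.float32)
        if l=="tub_yellow": w=1-cv2.dilate(((hsv[...,1]>150)&((hsv[...,0]<8)|(hsv[...,0]>170))).astype(np.float32),np.ones((3,3)))
        M[c]=(r,w); vis[l,c]=(im,r); print(l,c,m["at"],m["confidence"])
    def cost(p,cs=("side","top")):
        t=0
        for c in cs:
            r,w=M[c]; s=sil(c,p); t+=1-(np.minimum(r,s)*w).sum()/(np.maximum(r,s)*w).sum()
        return t
    best=min((minimize(cost,[*p0,a],method="Nelder-Mead",options=dict(initial_simplex=np.array([[*p0,a],[p0[0]+.015,p0[1],a],[p0[0],p0[1]+.015,a],[*p0,a+.4]]),maxiter=90)) for a in (rs-.5,rs,rs+.5)),key=lambda r:r.fun)
    p=best.x; R,o=pose(p); print(l,"xy",o.round(4),"yaw",np.degrees(p[2]).round(1),"cost",best.fun,[cost(p,(c,)) for c in M])
    rows=[]
    for c in M:
        im=vis[l,c][0].copy(); u,v=proj(c,o)[0].astype(int)
        cr=cv2.resize(im[v-19:v+18,u-25:u+25],(400,296),interpolation=cv2.INTER_CUBIC)
        for q,col in((BODY,(255,0,0)),(LID,(0,255,0))):
            h=cv2.convexHull((((proj(c,q@R.T+o)+.5)-[u-25,v-19])*8).astype(np.int32)); cv2.polylines(cr,[h],True,col,1)
        mc,_=cv2.findContours(cv2.resize(vis[l,c][1][v-19:v+18,u-25:u+25],(400,296),interpolation=cv2.INTER_NEAREST).astype(np.uint8),0,1); cv2.drawContours(cr,mc,-1,(255,255,255),1)
        rows.append(cr)
    vis[l]=np.hstack(rows)
cv2.imwrite("pics/fit.png",np.vstack([vis["tub_red"],vis["tub_yellow"]]))
for n,c,uv,z in(("board red tub","top",(397,171),.05),("board red2","top",(377,146),.05),("board edge","top",(380,190),.01),("sand","top",(349,225),.03),("jar","top",(446,273),.05),("top","top",(200,209),.04)): print(n,onz(c,uv,z).round(3))
E
time python3 fit.py
```

```text
tub_red side [448.3, 270.7] 0.61
tub_red top [192.6, 157.3] 0.82
tub_red xy [0.5371 0.2962 0.0266] yaw 88.7 cost 0.33875274658203125 [np.float32(0.19847006), np.float32(0.14028269)]
tub_yellow side [234.4, 190.0] 0.84
tub_yellow top [414.9, 208.6] 0.79
tub_yellow xy [ 0.3832 -0.2474  0.0266] yaw 31.1 cost 0.2895735502243042 [np.float32(0.09193462), np.float32(0.19763893)]
board red tub [ 0.498 -0.198  0.05 ]
board red2 [ 0.562 -0.148  0.05 ]
board edge [ 0.454 -0.161  0.01 ]
sand [ 0.361 -0.079  0.03 ]
jar [ 0.244 -0.319  0.05 ]
top [0.397 0.297 0.04 ]
real	0m20.579s
user	0m14.517s
sys	0m4.995s
```

View pics/fit.png

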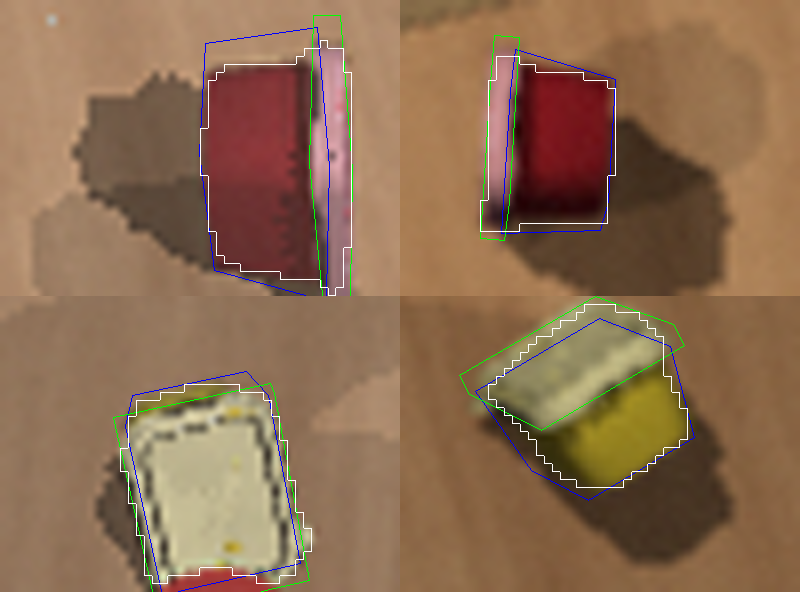

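The fit matches to a few mm: red base centre (0.537, 0.296) with lid yaw about 89°, and yellow (0.383, -0.247) with yaw about 31°. Base-centre height is 27 mm, as it should be. I'll push red with shut fingertips at 60 mm height.

```bash
cat >> h.py <<'E'
def tip(x,y,deg,h=.060,start=.053,end=.010):
    u=np.array([np.cos(np.radians(deg)),np.sin(np.radians(deg))]); o=np.array([x,y]); ori=[180,0,deg]
    P=lambda d,z:[*(o+u*d),z]
    bot.movel(P(start,.16),ori,speed=.3); bot.movel(P(start,h),ori,speed=.15)
    f0=bot.observe()["force"]
    for d in np.arange(start-.008,end-.001,-.005):
        bot.movel(P(d,h),ori,speed=.05); s=bot.observe(); print(round(d,3),(s["force"]-f0).round(2),round(s["clock"],1))
    bot.wait(.3); bot.movel(P(end+.01,.16),ori,speed=.2)
E
python3 - <<'E'
from h import *
print(bot.observe()["clock"])
for p,a in(([.537,.355,.2],89),([.537,.305,.06],89),([.42,.24,.38],89),([.43,-.22,.38],31),([.39,-.24,.06],31)): 
    q=bot.ik(p,[180,0,a]); print(p,None if q is None else np.round(q))
bot.command_gripper(0)
bot.reach([.537,.365,.2],[180,0,89]); print(bot.observe()["clock"])
tip(.537,.2962,89)
for c in("side","top"): cv2.imwrite(f"pics/{c}1.png",eyes.read_camera(c))
S=cv2.imread("pics/side1.png");T=cv2.imread("pics/top1.png")
f=lambda im,u,v:cv2.resize(im[v-37:v+37,u-50:u+50],(400,296),interpolation=cv2.INTER_CUBIC)
cv2.imwrite("pics/m1.png",np.hstack([f(S,446,272),f(T,197,154)]))
E
```

```text
1.6
[0.537, 0.355, 0.2] [-55.  29.  25.  91. -13.  63. -27.]
[0.537, 0.305, 0.06] [-50.  36.  23. 103. -19.  45. -18.]
[0.42, 0.24, 0.38] [-63.   5.  30.  96.  -3.  79. -33.]
[0.43, -0.22, 0.38] [-27.   6.  54.  98.  -5.  79. -31.]
[0.39, -0.24, 0.06] [-19.  39.  66. 127. -51.  48.  21.]
4.0417
0.045 [ 0.3  -0.55 -0.32] 5.5
0.04 [ 0.33  0.53 -0.58] 5.7
0.035 [-0.34  0.7   0.66] 6.0
0.03 [ 0.87 -0.66  0.52] 6.2
0.025 [ 1.31 -0.28 -0.09] 6.5
0.02 [ 0.31 -0.56  0.29] 6.7
0.015 [ 0.99  0.28 -0.39] 7.0
0.01 [-0.16 -0.3   0.25] 7.2
```

View pics/m1.png

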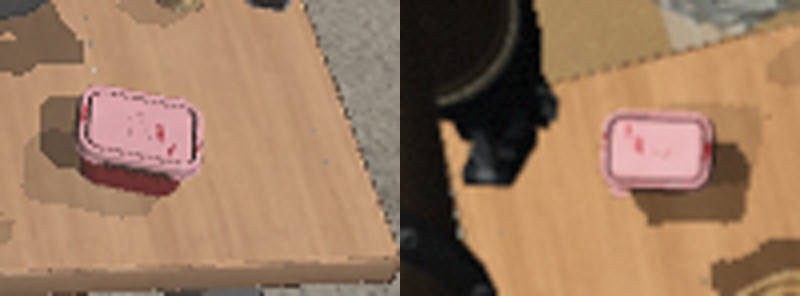

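Red now stands upright, lid up, at top px about (211,154). The small forces show it tipped smoothly. Next I'll lift, cross over the shelf with the elbow unswivelled, and do yellow.

```bash
python3 - <<'E'
from h import *
s=bot.observe(); p=s["tool_pos"]; print(s["clock"],p)
bot.movel([p[0],p[1],.38],speed=.35)
q=bot.observe()["q"]; print(q.round(0))
bot.move_joints([q[0]+20,5,5,96,-1,79,-33])
s=bot.observe(); print(s["tool_pos"],s["eef_rot"],s["clock"])
bot.move_joints([29,5,0,96,-1,79,-33])
s=bot.observe(); print(s["tool_pos"],s["eef_rot"],s["clock"])
for p in([.43,-.22,.16],[.43,-.22,.06],[.39,-.24,.06]): print(np.round(bot.ik(p,[180,0,31])))
E
```

```text
8.2583 [0.53634416 0.31557478 0.15823789]
[-53.  21.  27.  78. -10.  83. -28.]
[0.43629149 0.18372663 0.37954184] [-179.64304331   -0.43951176   85.22670056] 9.7333
[ 0.38777303 -0.26715726  0.380025  ] [-179.43845554   -0.83346681   27.96295593] 11.4
[ 24.  17.  -4. 114.   2.  49. -40.]
[ 24.  25.  -4. 120.   3.  35. -41.]
[ 27.  23.  -2. 123.   2.  33. -36.]
```

```bash
python3 - <<'E'
from h import *
tip(.3832,-.2474,31)
bot.movel([.36,-.26,.33],speed=.3)
for c in("side","top"): cv2.imwrite(f"pics/{c}2.png",eyes.read_camera(c))
S=cv2.imread("pics/side2.png");T=cv2.imread("pics/top2.png")
f=lambda im,u,v:cv2.resize(im[v-74:v+74,u-100:u+100],(400,296),interpolation=cv2.INTER_CUBIC)
cv2.imwrite("pics/m2.png",np.vstack([np.hstack([f(S,238,191),f(T,413,209)]),np.hstack([f(S,446,252),f(T,197,174)])]))
print(bot.observe()["clock"])
E
```

```text
0.045 [ 0.29 -0.28 -0.4 ] 13.4
0.04 [ 0.34 -0.38 -0.71] 13.7
0.035 [-0.86 -0.66 -0.1 ] 13.9
0.03 [-0.44  0.29 -0.68] 14.2
0.025 [-0.65 -0.36  0.8 ] 14.4
0.02 [-1.37  0.91  0.02] 14.7
0.015 [-1.24  0.1  -0.16] 14.9
0.01 [ 0.37  0.08 -0.81] 15.2
16.975
```

View pics/m2.png

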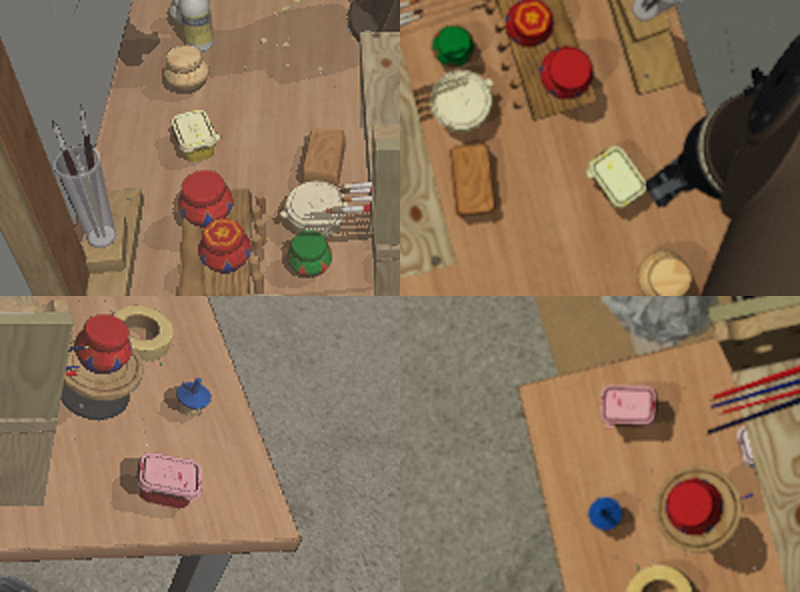

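Both tubs stand lid up: yellow at crop px (193,133) and (618,177), red at (168,475) and (628,405). The other things are in their places and the gripper is clear.

```bash
python3 -c "
from cell import bot
bot.wait(.5); print(bot.hand_in())"
```

```text
the job is handed in; nothing more can be done
None
```

The red and yellow tubs were each pushed upright onto their bases, lid up, near where they lay. The pictures show nothing else moved, and I handed the job in at about 17.5 s of the 42 s allowed.

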